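# Close a steriliser cassette with its lid pair and take the outer lid off again

## Task

The loaded steel cassette is going into the steam cycle with only its perforated inner lid on. Pick up the lid pair by the knob of the outer lid (the inner lid hangs locked under it), lower it onto the open cassette until both lids sit fully home, then turn the knob counter-clockwise to its stop so that it lets go of the inner lid, and lift the outer lid alone about 10 cm, leaving the inner lid seated and undisturbed. Finish while holding the outer lid level and still above the cassette; do not touch the inner lid, drop the lids, push the cassette away or disturb the coil pair, hex driver or tip jar.

Things in the scene. Friction and masses are not known exactly. Their poses are not given: they have to be found in the camera images.
- cassette: Open steel cassette, loose, 1.1 kg: a pan 100 (x) x 170 (y) x 45 mm high, walls 2 mm, folded rim 108 x 178 mm with its top at 45 mm, opening 96 x 166 mm, a wire handle 20 mm out at each y end, 24 mm up; steel tattoo grips inside, none above 27 mm. Origin: centre of the underside, z up. It takes the lids either way round (half-turn symmetric).
- inner_lid: Perforated steel inner lid, 0.25 kg, under the outer lid at the start: plate 112 (x) x 182 (y) x 3 mm on a plug skirt 88 x 158 x 14 mm deep; in the middle a slot 18 (x) x 46 (y) mm. Origin: centre of the skirt's lower edge, on which it stands at the start. Seated, the plate lies on the cassette's rim, skirt in the opening (4 mm play all round), origin 31 mm above the cassette's.
- outer_lid: Plain steel outer lid, 0.4 kg with knob: 120 (x) x 190 (y) mm, 15 mm high (12 mm skirt, 3 mm plate). Origin: centre of the skirt's lower edge. It rests on the inner lid, axes parallel, origin 5 mm above the inner lid's; its skirt has 2 mm play round the inner lid, 4 mm round the cassette's rim. Home, its origin is 36 mm above the cassette's. The pair balances about the knob's axis.
- knob (a joint): Captive knob in the outer lid, rad: 0 locked, 1.05 released (hard stops); grows counter-clockwise from above; friction 0.06 N m; starts at 0 to 0.12. A T-bar 38 x 8 mm below turns with it: near 0 it lies across the inner lid's slot and carries the inner lid (hanging 2 mm lower), above 0.85 it lies along the slot and passes out. The seated cassette keeps the lids from turning along.
- knob_grip (a point): Point to grip, on the knob's axis 39 mm above the outer lid's origin, 24 mm above its plate. Here is a black upright wing 12 mm thick, 52 mm long, 28 mm high, its top 7 mm above this point, on a boss 3 mm high, 28 mm wide. Axes turn with the knob and match the outer lid's at joint 0. The wing's long way is the outer lid's y axis turned by (joint - 1.05) rad about z.
- coils: Bystander: copper-wound coil pair on a dark steel yoke, 26 x 68 x 40 mm, origin under its centre.
- hex_driver: Bystander: steel ball-end hex driver lying down, 195 mm long, handle 19 mm thick; origin under the middle of its length, handle towards its -x.
- tip_jar: Bystander: round frosted glass tip jar with a steel lid, 64 mm diameter, 94 mm high, origin under its centre.

How it is judged:
On the way, in this order (a step that is already met when the one before it is completed fails the run):
1. both lids sit home on the cassette, nested and still locked together (knob below 0.4 rad) (z of inner_lid in the frame of cassette between 0.028 and 0.034 m and horizontal distance between inner_lid and cassette below 0.008 m and angle between the y axis of inner_lid and the y axis of cassette, either way round below 0.1 rad and angle between inner_lid's own z axis and vertical below 0.04 rad and z of outer_lid in the frame of inner_lid between 0.002 and 0.01 m and horizontal distance between outer_lid and inner_lid below 0.008 m and value of joint knob below 0.4 rad), for 0.2 s.
2. the knob is turned to release (above 0.9 rad) with both lids still home (z of inner_lid in the frame of cassette between 0.028 and 0.034 m and horizontal distance between inner_lid and cassette below 0.008 m and angle between the y axis of inner_lid and the y axis of cassette, either way round below 0.1 rad and angle between inner_lid's own z axis and vertical below 0.04 rad and z of outer_lid in the frame of inner_lid between 0.002 and 0.01 m and horizontal distance between outer_lid and inner_lid below 0.008 m and value of joint knob above 0.9 rad), for 0.2 s.
At the end, for the whole second after the job is handed in: Fingers hold the outer lid still, 70 mm or more above its nested height, within 50 mm over the cassette centre, level within 0.15 rad, clear of the rest; the inner lid is seated: origin 28 to 34 mm above the cassette's, within 8 mm of centre, aligned within 0.10 rad, level within 0.04 rad (z of inner_lid in the frame of cassette between 0.028 and 0.034 m and horizontal distance between inner_lid and cassette below 0.008 m and angle between the y axis of inner_lid and the y axis of cassette, either way round below 0.1 rad and angle between inner_lid's own z axis and vertical below 0.04 rad and z of outer_lid in the frame of inner_lid above 0.075 m and horizontal distance between outer_lid and cassette below 0.05 m and angle between outer_lid's own z axis and vertical below 0.15 rad and linear speed of outer_lid below 0.03 m/s and contact force between the fingers and outer_lid above 1 N and contact force between outer_lid and inner_lid below 0.05 N and contact force between outer_lid and cassette below 0.05 N); the arm keeps its last pose, push and grip.
It fails at once if the outer lid comes off the inner lid while the inner lid is not seated in the cassette, or the inner lid is disturbed (lifted, tipped, shifted off its seat) afterwards ((z of outer_lid in the frame of inner_lid above 0.012 m or horizontal distance between outer_lid and inner_lid above 0.012 m) and not (z of inner_lid in the frame of cassette between 0.028 and 0.034 m and horizontal distance between inner_lid and cassette below 0.008 m and angle between the y axis of inner_lid and the y axis of cassette, either way round below 0.1 rad and angle between inner_lid's own z axis and vertical below 0.04 rad)).
It fails at once if the lids are dropped (moving faster than 0.3 m/s with nobody holding them) (linear speed of inner_lid above 0.3 m/s and contact force between the fingers and outer_lid below 0.05 N).
It fails at once if the robot touches the inner lid (contact force between any of the fingers, the arm and inner_lid above 0.5 N).
It fails at once if the cassette is pushed more than 30 mm from its place (distance of cassette from where it was at the start of the episode above 0.03 m).
It fails at once if the coil pair, hex driver or tip jar is moved more than 20 mm or tipped (distance of any of coils, hex_driver, tip_jar from where it was at the start of the episode above 0.02 m or angle between any of coils, tip_jar's own z axis and vertical above 0.3 rad).
It also fails if it takes over 48 s, if anything falls off the work surface, if the arm or the gripper's body presses on something with over 40 N, if the wrist force passes 120 N, or if a joint passes its speed limit or range.

## Robot

A 6-joint arm with a two-finger parallel gripper is mounted at the origin on the work surface. World frame = base frame: x ahead of the robot, y to its left, z up, the work surface at z = 0. Lengths are in m, angles in rad, forces in N, time in s.
With the tool pointing down it reaches from about 0.3 to 0.775 m from the base axis. Payload 14.6 kg.
Tool frame: the origin (TCP) lies at the very end of the fingers, on their centre line; the grasp point (between the pads) lies 19 mm behind it (ctrl.grasp_offset is the distance from the TCP to the grasp point, in m); z points along the fingers, y is the line along which they close (so a half turn about z gives the same grasp; the last joint's range is limited). The gripper opens to 94 mm and grips with 3 to 60 N. Pads are 16 mm wide; open, the fingers measure 119 mm over their backs; the gripper's body (75 mm by 177 mm) begins 78 mm behind the grasp point.
Start: joints at [-1.393, 0.3, 1.521, -0, 1.321, -0.067], TCP at [0.133, -0.534, 0.205] pointing down, gripper open.
Joint ranges: [-3.03, 3.03], [-0.79, 2.21], [0.23, 2.52], [-1.04, 4.18], [0, 3.07], [-2.55, 2.55]. Speed limits (rad/s): [2.22, 2.22, 2.57, 3.14, 3.14, 3.14].

## Interface

Orientations are given as [roll, pitch, yaw] about the fixed x, y, z axes, in that order (R = Rz(yaw) Ry(pitch) Rx(roll)).
In Python, from station import ctrl gives the robot as it stands.
- The arm moves only by the tool step_arm, never from a script. Its argument "plan" is a list that holds one entry, the list of rows, each a list of 6 numbers: the shift along the tool's x, y, z in units of 30 mm (1.0 is 30 mm), then the turn, a rotation vector about the tool's x, y, z in units of 6 degrees (1.0 is 6 degrees). In form: [[[dx, dy, dz, wx, wy, wz], ...]]. A call has 1 to 8 rows; each row is the pose to reach, as a shift and turn from the pose commanded when the call began, along the tool's axes at that moment; what a row does not reach only later rows make up. A row lasts 1/12 s, in which the tool goes at most 41.7 mm and 7.16 degrees, less where a joint would pass 70% of its speed; a pose out of reach is approached as far as the arm can. A call with a gripper value outside its range is refused whole. "grip" is the opening, from 0 (shut) to 1 (fully open), set as the call begins (left out, the last holds). The fingers move at their own pace and stop on an object; "squeeze" is the grip in N (left out, the last holds). Time passes only in rows, so rows that repeat a pose let the fingers close. It gives the time, the measured TCP pose, the force, the opening and the grip force at its end, in the units of the state.
- ctrl.get_obs(): the state, without advancing time (a new reading comes with each control period).
- ctrl.camera(name): name is "side" or "top" or "wrist"; returns the picture (384x512x3 uint8, red, green, blue); there is no depth.
- ctrl.camera_model(name): a dict with "intrinsics" (3x3 intrinsics, pixels), "R" (3x3) and "t" (3): a world point X has camera coordinates R X + t; the wrist camera has in their place "tool_from_camera" (4x4, takes a point from camera to tool coordinates, whose origin is the TCP and whose axes are the flange's). Camera axes: x right, y down, z forward; pixel columns grow to the right and rows downward; lengths in m; the calibration is good to about 2 mm. A picture is of the moment at which its call begins: read the wrist's pose just before it. camera_model takes no time and is no camera call.
- ctrl.hand_in(): hands the job in; it is judged then, once.
Trained networks look in the newest picture that a camera, given by its name, has taken for a name from the list of things; names that differ only in an ending like _2 or _b are one class to them, and where a whole thing is asked for, a point or a joint stands for the part that bears it (a point fixed in the world has none). Each returns a list of dicts, best first, with "confidence" (0 to 1); they miss things now and then, are a little off and sometimes report something else, mostly with a low value. They report only what shows in the picture. A call takes as long as a camera call.
- ctrl.masks_of(query, camera): "pixels" (384x512 bool, what is visible of it) and "at" ([column, row] in pixels, amid what is visible of it).
- ctrl.place_of(query, camera): "at" ([column, row] in pixels: a listed point, or the origin of a listed thing).
The state is a dict: "time_s": time; "qpos": joint angles; "joint_vel": joint speeds; "tau": joint torques, N m; "ee_pos": TCP position; "eef_rot": TCP orientation; "force": force on the tool from outside, world axes, zero at the start; "moment": the same for the moment, N m; "grip_width": finger opening in m; "grip_force": force on a finger pad.
Only numpy, scipy, OpenCV 4.12 (cv2) and the standard library are available. Lean on these libraries where they do the work, as an engineer would, in place of code of your own. Each camera call takes 0.05 s, during which the arm holds its last target. There are 200 camera calls.

## Working session

There is one attempt and no reset: what is moved stays moved. The work goes in short steps, Python scripts to look and compute and a tool call to move; the robot and the scene stay as the last step left them, time stands still between calls to the robot, and variables do not carry over. Pictures are saved under pics/ and viewed, at most 10 in all, crops included, and the job is handed in when it is done.

Besides the shell and the picture viewer there is one more tool, called after "Emit:" in YAML: its name, and indented under it one key for each argument. step_arm: Moves the arm, as the interface text tells. Its arguments: {"type":"object","properties":{"plan":{"type":"array","items":{"type":"array","items":{"type":"array","items":{"type":"number"}}}},"grip":{"type":"number"},"squeeze":{"type":"number"}},"required":["plan"]}

```bash
mkdir -p pics
cat > h.py <<'E'
import numpy as np, cv2
from station import ctrl
from scipy.spatial.transform import Rotation as Ro
def ray(cam,px,obs=None):
    m=ctrl.camera_model(cam);K=np.array(m["intrinsics"])
    d=np.linalg.inv(K)@np.array([px[0],px[1],1.])
    if cam=="wrist":
        T=np.array(m["tool_from_camera"]);o=obs or ctrl.get_obs()
        R=Ro.from_euler("xyz",o["eef_rot"]).as_matrix()
        return R@T[:3,3]+np.array(o["ee_pos"]), R@T[:3,:3]@d
    R=np.array(m["R"]);t=np.array(m["t"]);return -R.T@t,R.T@d
def atz(cam,px,z,obs=None):
    c,d=ray(cam,px,obs);return c+d*(z-c[2])/d[2]
def proj(cam,X,obs=None):
    m=ctrl.camera_model(cam);K=np.array(m["intrinsics"]);X=np.array(X)
    if cam=="wrist":
        T=np.array(m["tool_from_camera"]);o=obs or ctrl.get_obs()
        R=Ro.from_euler("xyz",o["eef_rot"]).as_matrix()
        p=T[:3,:3].T@(R.T@(X-np.array(o["ee_pos"]))-T[:3,3])
    else: p=np.array(m["R"])@X+np.array(m["t"])
    q=K@p;return q[:2]/q[2]
def shot(cam,name):
    im=ctrl.camera(cam);cv2.imwrite(f"pics/{name}.png",im[:,:,::-1]);return im
E
python3 - <<'E'
from h import *
np.set_printoptions(precision=4,suppress=True)
a=shot("top","top0");b=shot("side","side0")
cv2.imwrite("pics/both.png",np.hstack([cv2.resize(x,(400,300)) for x in(a,b)])[:,:,::-1])
Z=dict(cassette=0,outer_lid=.005,knob_grip=.044,coils=0,hex_driver=0,tip_jar=0,inner_lid=0)
for cam in("top","side"):
  print(cam,ray(cam,(256,192)))
  for n in Z:
    for r in ctrl.place_of(n,cam)[:2]: print(n,r["at"],round(r["confidence"],2),atz(cam,r["at"],Z[n]))
for n in("cassette","outer_lid","knob_grip"):
  for r in ctrl.masks_of(n,"top")[:1]:
    p=r["pixels"].astype(np.uint8);c=max(cv2.findContours(p,0,1)[0],key=cv2.contourArea)
    print(n,p.sum(),cv2.minAreaRect(c),r["confidence"])
o=ctrl.get_obs();print(o["ee_pos"],o["eef_rot"],o["time_s"])
E
```

```text
top (array([ 0.5339, -0.0085,  0.7351]), array([ 0.1952, -0.0182, -0.9807]))
cassette [370.7, 269.3] 0.56 [ 0.5319 -0.2343  0.    ]
outer_lid [137.1, 287.1] 0.82 [0.503  0.1978 0.005 ]
knob_grip [135.4, 283.5] 0.53 [0.5107 0.19   0.044 ]
coils [277.1, 141.8] 0.75 [ 0.7818 -0.0651  0.    ]
coils [137.6, 287.2] 0.6 [0.5026 0.1983 0.    ]
hex_driver [250.7, 242.1] 0.96 [ 0.5838 -0.0111  0.    ]
tip_jar [174.2, 152.1] 0.84 [0.7618 0.1389 0.    ]
side (array([0.1601, 0.4815, 0.5671]), array([ 0.569 , -0.5624, -0.6002]))
cassette [373.9, 190.2] 0.87 [ 0.5258 -0.2347  0.    ]
outer_lid [234.6, 307.5] 0.97 [0.5009 0.1912 0.005 ]
knob_grip [232.0, 289.2] 0.73 [0.5056 0.1909 0.044 ]
knob_grip [231.8, 173.0] 0.39 [ 0.7385 -0.019   0.044 ]
coils [232.7, 172.3] 0.56 [ 0.7878 -0.0644  0.    ]
hex_driver [280.5, 224.8] 0.95 [ 0.5888 -0.0094  0.    ]
tip_jar [158.9, 221.1] 0.91 [0.7634 0.1535 0.    ]
cassette 6742 ((378.2940979003906, 270.17645263671875), (120.83025360107422, 62.259033203125), 12.52880859375) 0.63
outer_lid 7270 ((137.92193603515625, 287.4014587402344), (68.11863708496094, 111.2317123413086), 82.56858825683594) 0.65
[ 0.1333 -0.5336  0.2055] [3.1416 0.     0.2448] 0.95
```

View pics/top0.png

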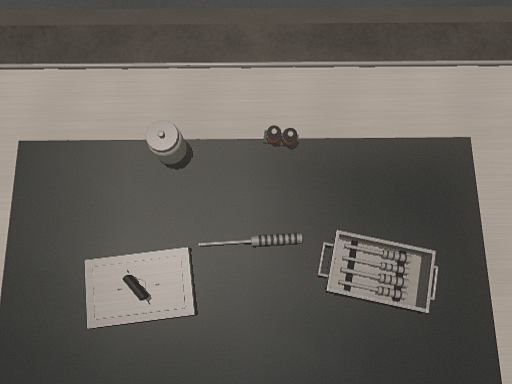

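View pics/side0.png

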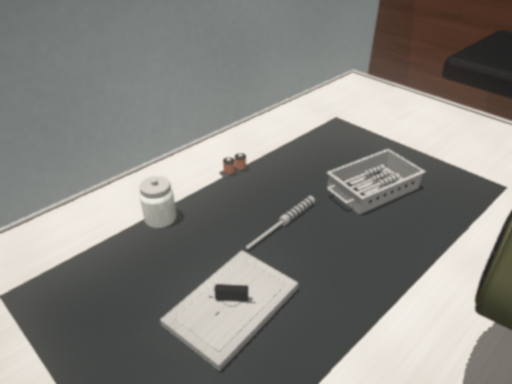

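Top view: lids at about (138,288) with the wing running from (125,275) to (147,300), cassette at (380,270). Side view agrees: lid at (232,305), cassette at (375,182). Next, a closer look with the wrist camera.

Run:
```python
from h import *
np.set_printoptions(precision=4,suppress=True)
m=ctrl.camera_model("wrist");print(m)
o=ctrl.get_obs();R=Ro.from_euler("xyz",o["eef_rot"]).as_matrix()
T=np.array(m["tool_from_camera"])
for yaw,t in ((.245,(.53,-.235,.30)),):
  print((R.T@(np.array(t)-o["ee_pos"]))/.03, R@T[:3,3], R@T[:3,2])
```

```text
{'intrinsics': array([[275.0663,   0.    , 258.1256],
       [  0.    , 275.0663, 193.4751],
       [  0.    ,   0.    ,   1.    ]]), 'tool_from_camera': array([[-0.0004, -0.9627, -0.2704,  0.0789],
       [ 1.    , -0.0008,  0.0013,  0.0001],
       [-0.0014, -0.2704,  0.9627, -0.1795],
       [ 0.    ,  0.    ,  0.    ,  1.    ]])}
[15.2422 -6.4516 -3.1515] [0.0766 0.019  0.1795] [-0.2621 -0.0668 -0.9627]
```

Emit:
step_arm:
  plan:
    - [[1.3, -0.5, 0, 0, 0, 0], [2.5, -1.1, 0, 0, 0, 0], [3.8, -1.6, 0, 0, 0, 0], [5, -2.1, 0, 0, 0, 0], [6.3, -2.7, 0, 0, 0, 0], [7.5, -3.2, 0, 0, 0, 0], [8.8, -3.7, 0, 0, 0, 0], [10, -4.3, 0, 0, 0, 0]]
  grip: 0.5
  squeeze: 30

```text
time_s: 1.62
ee_pos: [0.3947, -0.3343, 0.2056]
eef_rot: [3.141, -0.0, 0.245]
force: [0.3, -0.8, -0.6]
grip_width: 0.0477
grip_force: 0.0
```

Emit:
step_arm:
  plan:
    - [[1.3, -0.6, 0, 0, 0, 0], [2.5, -1.1, 0, 0, 0, 0], [3.8, -1.6, 0, 0, 0, 0], [5, -2.1, 0, 0, 0, 0], [5.2, -2.2, 0, 0, 0, 0], [5.2, -2.2, 0, 0, 0, 0], [5.2, -2.2, 0, 0, 0, 0]]

```text
time_s: 2.2
ee_pos: [0.5281, -0.234, 0.2052]
eef_rot: [-3.141, 0.001, 0.245]
force: [-0.0, 0.1, -0.1]
grip_width: 0.0472
grip_force: 0.0
```

```bash
cat > rect.py <<'E'
from h import *
from scipy.optimize import minimize
def mask(n,cam="wrist"):
    r=ctrl.masks_of(n,cam)[0];print(n,r["confidence"],r["pixels"].sum());return r["pixels"]
E
python3 - <<'E'
from rect import *
np.set_printoptions(precision=4,suppress=True)
o=ctrl.get_obs();print(o["ee_pos"],o["eef_rot"],o["time_s"],o["joint_vel"])
a=shot("wrist","w_cas")
for n in("cassette",):
  for r in ctrl.place_of(n,"wrist")[:2]: print(n,r["at"],r["confidence"],atz("wrist",r["at"],0,o))
m=mask("cassette");np.save("m_cas.npy",m);np.save("o_cas.npy",np.array([*o["ee_pos"],*o["eef_rot"]]))
b=a.copy();b[m,0]=np.minimum(255,b[m,0].astype(int)+50);cv2.imwrite("pics/w_cas_m.png",b[:,:,::-1])
E
```

```text
[ 0.5281 -0.234   0.2052] [-3.1414  0.0005  0.2454] 2.2 [-0.0323 -0.0154  0.0125  0.0016 -0.     -0.0031]
cassette [261.6, 170.5] 0.89 [ 0.5339 -0.2383  0.    ]
cassette [105.8, 90.9] 0.16 [ 0.5872 -0.0136  0.    ]
cassette 0.8 11795
```

View pics/w_cas_m.png

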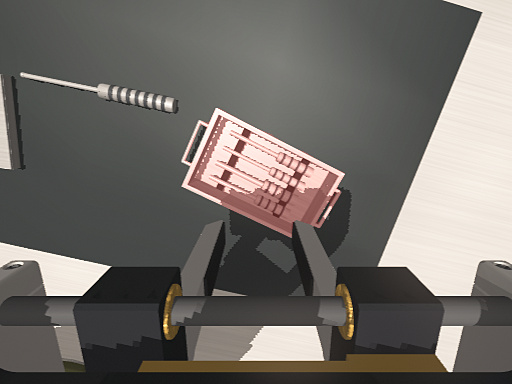

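Wrist view: cassette rim corners near (217,108), (345,173), (294,237), (182,187). I'll fit the known rim rectangle to the picture.

```bash
cat >> rect.py <<'E'
def fit(P,L,W,z,px,sub,cam,obs,img):
    """P: initial x,y,yaw; rectangle W(x) x L(y) at z; refine by edge search along outward normals"""
    g=cv2.GaussianBlur(cv2.cvtColor(img,cv2.COLOR_RGB2GRAY),(0,0),0.8).astype(float)
    P=np.array(P,float)
    def pts(P,off=0):
        c,s=np.cos(P[2]),np.sin(P[2]);out=[]
        for ax,h,l in((0,W/2,L/2),(1,L/2,W/2)):
            for sg in(1,-1):
                for u in np.linspace(-.85,.85,18)*l:
                    q=np.array([sg*(h+off),u] if ax==0 else [u,sg*(h+off)])
                    out.append([P[0]+c*q[0]-s*q[1],P[1]+s*q[0]+c*q[1],z])
        return np.array(out)
    offs=np.arange(-px,px+1e-9,.0005)
    for it in range(8):
        prof=np.array([[cv2.getRectSubPix(g.astype(np.float32),(1,1),tuple(map(float,proj(cam,X,obs))))[0,0] for X in pts(P,o)] for o in offs])
        d=-np.gradient(prof,axis=0)          # bright inside -> dark outside
        k=d.argmax(0);ok=d.max(0)>sub
        e=offs[k]
        # least squares for dx,dy,dyaw
        A=[];b=[];c,s=np.cos(P[2]),np.sin(P[2]);X=pts(P);i=0
        for ax in(0,1):
            for sg in(1,-1):
                n=sg*(np.array([c,s]) if ax==0 else np.array([-s,c]))
                for _ in range(18):
                    r=X[i,:2]-P[:2];A.append([*n,n@np.array([-r[1],r[0]])]);b.append(e[i]);i+=1
        A=np.array(A);b=np.array(b);w=ok.astype(float)
        for _ in range(6):
            dx=np.linalg.lstsq(A*w[:,None],b*w,rcond=None)[0];res=b-A@dx;w=ok/(1+(res/.001)**2)
        P+=dx
        if it==3: offs=np.arange(-px/2,px/2+1e-9,.0005)
    print(cam,"fit",P,"n",ok.sum(),"med|res|",np.median(abs(res[ok])),"side mean",[round(float(np.median(res[i*18:i*18+18][ok[i*18:i*18+18]])),4) if ok[i*18:i*18+18].any() else None for i in range(4)])
    return P
def overlay(img,P,L,W,z,cam,obs,name,crop=None,scale=3):
    c,s=np.cos(P[2]),np.sin(P[2]);v=[]
    for a,b in((1,1),(1,-1),(-1,-1),(-1,1)):
        q=np.array([a*W/2,b*L/2]);v.append(proj(cam,[P[0]+c*q[0]-s*q[1],P[1]+s*q[0]+c*q[1],z],obs))
    v=np.array(v);x0,y0=np.maximum(v.min(0)-15,0).astype(int);x1,y1=(v.max(0)+15).astype(int)
    im=cv2.resize(img[y0:y1,x0:x1],None,fx=scale,fy=scale)
    cv2.polylines(im,[((v-[x0,y0]+.5)*scale).astype(int)],True,(255,0,0),1)
    cv2.imwrite(f"pics/{name}.png",im[:,:,::-1]);return im.shape
E
python3 - <<'E'
from rect import *
np.set_printoptions(precision=4,suppress=True)
v=np.load("o_cas.npy");o=dict(ee_pos=v[:3],eef_rot=v[3:])
img=cv2.imread("pics/w_cas.png")[:,:,::-1].copy()
for p in((217,108),(345,173),(294,237),(182,187)): print(atz("wrist",p,.045,o))
c=[atz("wrist",p,.045,o)[:2] for p in((217,108),(345,173),(182,187))]
d=c[0]-c[1];yaw=np.arctan2(-d[0],d[1]);ctr=(c[1]+c[2])/2;print(ctr,yaw)
P=fit([*ctr,yaw],.178,.108,.045,.006,3,"wrist",o,img)
print(overlay(img,P,.178,.108,.045,"wrist",o,"ov_cas"))
for cam in("top","side"):
  im=cv2.imread(f"pics/{cam}0.png")[:,:,::-1].copy();fit(P,.178,.108,.045,.006,3,cam,None,im)
E
```

```text
[ 0.602  -0.1661  0.045 ]
[ 0.5645 -0.3381  0.045 ]
[ 0.4649 -0.3001  0.045 ]
[ 0.4969 -0.1424  0.045 ]
[ 0.5307 -0.2403] -0.21454071627566054Traceback (most recent call last):
  File "<stdin>", line 8, in <module>
  File "rect.py", line 19, in fit
    prof=np.array([[cv2.getRectSubPix(g.astype(np.float32),(1,1),tuple(map(float,proj(cam,X,obs))))[0,0] for X in pts(P,o)] for o in offs])
                                                                                 ~~~~^^^^^^^^^^^
  File "h.py", line 15, in proj
    m=ctrl.camera_model(cam);K=np.array(m["intrinsics"]);X=np.array(X)
ValueError: time passes only in moves, steps and waits
```

```bash
sed -i 's/ctrl.camera_model(cam)/cm(cam)/' h.py
cat >> h.py <<'E'
import functools
@functools.lru_cache(None)
def cm(n): return ctrl.camera_model(n)
E
cat > fc.py <<'E'
from rect import *
np.set_printoptions(precision=4,suppress=True)
v=np.load("o_cas.npy");o=dict(ee_pos=v[:3],eef_rot=v[3:])
img=cv2.imread("pics/w_cas.png")[:,:,::-1].copy()
P=fit([.5307,-.2403,-.2145],.178,.108,.045,.006,3,"wrist",o,img)
print(overlay(img,P,.178,.108,.045,"wrist",o,"ov_cas"))
for cam in("top","side"):
  im=cv2.imread(f"pics/{cam}0.png")[:,:,::-1].copy();fit(P,.178,.108,.045,.006,3,cam,None,im)
E
python3 fc.py
```

```text
wrist fit [ 0.5308 -0.2394 -0.2202] n 68 med|res| 8.07466809364615e-05 side mean [-0.0002, -0.0001, 0.0, -0.0]
(501, 582, 3)
top fit [ 0.5302 -0.2385 -0.2139] n 72 med|res| 0.0004794001944247076 side mean [-0.0, -0.0005, -0.0005, -0.0005]
side fit [ 0.5319 -0.2381 -0.2159] n 72 med|res| 0.0017146650977643042 side mean [0.0009, 0.0024, 0.0027, 0.0008]
```

View pics/ov_cas.png

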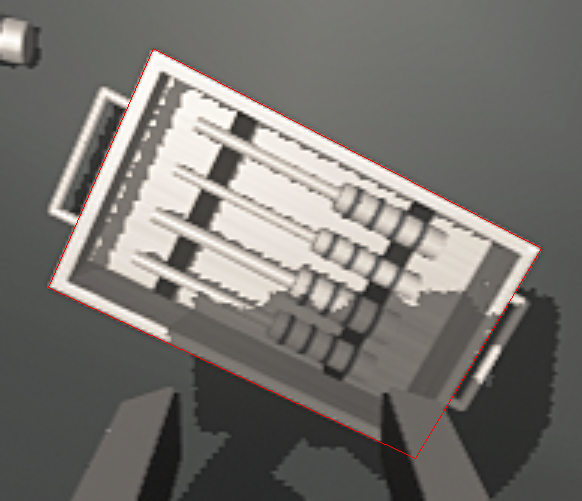

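The red outline lies on the rim on all four sides, so the fit is good. Now to the lids.

Emit:
step_arm:
  plan:
    - [[0.2, -1.3, 0, 0, 0, -0.4], [0.5, -2.6, 0, 0, 0, -0.8], [0.7, -3.9, 0, 0, 0, -1.2], [1, -5.2, 0, 0, 0, -1.6], [1.3, -6.5, 0, 0, 0, -2], [1.5, -7.8, 0, 0, 0, -2.5], [1.8, -9.1, 0, 0, 0, -3], [2, -10.4, 0, 0, 0, -3.5]]

```text
time_s: 3.02
ee_pos: [0.5106, 0.0841, 0.2059]
eef_rot: [3.141, -0.001, 0.612]
force: [0.5, -1.0, 0.1]
grip_width: 0.0472
grip_force: 0.0
```

Run:
```python
from h import *
o=ctrl.get_obs();R=Ro.from_euler("xyz",o["eef_rot"])
print(o["ee_pos"],o["eef_rot"],R.inv().apply(np.array([.505,.193,.205])-o["ee_pos"])/.03,(.73-o["eef_rot"][2])*180/np.pi/6)
```

```text
[0.51061377 0.08410018 0.20591418] [ 3.14110777e+00 -7.87227521e-04  6.12112406e-01] [ 1.93261083 -3.07845502  0.03050156] 1.125743600575164
```

Emit:
step_arm:
  plan:
    - [[0.7, -1.1, 0, 0, 0, -0.4], [1.3, -2.2, 0, 0, 0, -0.8], [1.9, -3, 0, 0, 0, -1.1], [1.9, -3, 0, 0, 0, -1.1], [1.9, -3, 0, 0, 0, -1.1]]

```text
time_s: 3.43
ee_pos: [0.5059, 0.1898, 0.2055]
eef_rot: [3.141, -0.0, 0.727]
force: [-0.1, -0.7, 0.0]
grip_width: 0.0471
grip_force: 0.0
```

```bash
cat > fl.py <<'E'
from rect import *
np.set_printoptions(precision=4,suppress=True)
o=ctrl.get_obs();print(o["ee_pos"],o["eef_rot"],o["time_s"])
np.save("o_lid.npy",np.array([*o["ee_pos"],*o["eef_rot"]]))
img=shot("wrist","w_lid")
for r in ctrl.place_of("knob_grip","wrist")[:2]: print(r["at"],r["confidence"],atz("wrist",r["at"],.044,o))
P=fit([.503,.195,.117],.190,.120,.020,.008,3,"wrist",o,img)
for cam in("top","side"):
  im=cv2.imread(f"pics/{cam}0.png")[:,:,::-1].copy();fit(P,.19,.12,.02,.008,3,cam,None,im)
c,s=np.cos(P[2]),np.sin(P[2])
img2=img.copy()
print(overlay(img2,P,.19,.12,.02,"wrist",o,"ov_lid",scale=2.5))
# wing top: dark pixels
m=ctrl.masks_of("knob_grip","wrist");print([(r["confidence"],r["pixels"].sum(),r["at"]) for r in m[:3]])
g=cv2.cvtColor(img,cv2.COLOR_RGB2GRAY)
q=proj("wrist",[P[0],P[1],.051],o).astype(int)
sub=np.zeros_like(g);sub[q[1]-35:q[1]+36,q[0]-45:q[0]+46]=1
d=((g<60)&(sub>0)).astype(np.uint8)
cc=max(cv2.findContours(d,0,1)[0],key=cv2.contourArea)
p=np.array([atz("wrist",x[0],.051,o)[:2] for x in cc],np.float32)
rr=cv2.minAreaRect(p*1000);print("wing",rr)
b=cv2.boxPoints(rr);i=np.argmax([np.linalg.norm(b[1]-b[0]),np.linalg.norm(b[2]-b[1])]);e=b[i+1]-b[i];print("wing angle from x",np.arctan(e[1]/e[0]))
E
python3 fl.py
```

```text
[0.5059 0.1898 0.2055] [ 3.1414 -0.      0.7274] 3.4333
[256.0, 181.7] 0.77 [0.5033 0.1903 0.044 ]
wrist fit [0.5059 0.1914 0.1164] n 68 med|res| 4.2212572293820123e-05 side mean [-0.0, -0.0, 0.0, -0.0]
top fit [0.5042 0.1916 0.1165] n 72 med|res| 0.00044432728873427076 side mean [-0.0005, -0.0, -0.0004, -0.0003]
side fit [0.506  0.1926 0.1166] n 72 med|res| 3.3408302267062984e-06 side mean [0.0, 0.0, 0.0, 0.0]
(452, 490, 3)
[(0.87, np.int64(529), [254.2, 179.7]), (0.61, np.int64(1034), [415.7, 237.4])]
wing ((454.0286865234375, 200.08157348632812), (24.204627990722656, 36.108394622802734), 41.623680114746094)
wing angle from x -0.84432554
```

View pics/ov_lid.png

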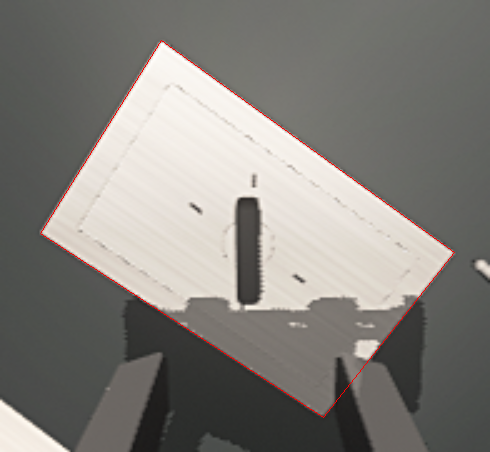

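The outline fits the lid; the wing stands upright at image (249,198)–(249,304) in the crop, i.e. along the tool's x. I'll descend now and check alignment low down.

Emit:
step_arm:
  plan:
    - [[0, -0.05, 1, 0, 0, 0], [0, -0.05, 2, 0, 0, 0], [0, -0.05, 2.8, 0, 0, 0], [0, -0.05, 3, 0, 0, 0], [0, -0.05, 3, 0, 0, 0], [0, -0.05, 3, 0, 0, 0]]

```text
time_s: 4.08
ee_pos: [0.5057, 0.1904, 0.1167]
eef_rot: [3.141, -0.001, 0.725]
force: [-0.0, -0.1, 0.5]
grip_width: 0.0469
grip_force: 0.0
```

Run:
```python
from rect import *
np.set_printoptions(precision=4,suppress=True)
o=ctrl.get_obs();print(o["ee_pos"],o["eef_rot"],o["force"])
img=shot("wrist","w_kn")
R=Ro.from_euler("xyz",o["eef_rot"])
r=ctrl.masks_of("knob_grip","wrist")[0];m=r["pixels"];print(r["confidence"],m.sum())
ys,xs=np.nonzero(m);rows=np.unique(ys);print(rows.min(),rows.max(),xs.min(),xs.max())
L=[];
for y in rows[3:-3]:
  x=xs[ys==y];a,b=[R.inv().apply(atz("wrist",(u,y),.051,o)-o["ee_pos"]) for u in(x.min()-.5,x.max()+.5)];L.append([a[0],a[1],b[1]])
L=np.array(L);print(L[::6]*1000,np.polyfit(L[:,0],L[:,1],1),np.polyfit(L[:,0],L[:,2],1))
cv2.imwrite("pics/w_kn_c.png",cv2.resize(img[100:330,130:390],None,fx=2.5,fy=2.5)[:,:,::-1])
```

```text
[0.5057 0.1904 0.1167] [ 3.1411 -0.0011  0.7253] [-0.0136 -0.0758  0.4728]
0.92 1030
170 228 244 272
[[ 29.0746  -6.4345   5.3593]
 [ 23.5038  -6.4786   5.3862]
 [ 17.8678  -9.2776   8.1684]
 [ 12.1639 -13.0344  11.9086]
 [  6.3862 -12.1905  13.8356]
 [  0.5362 -10.401   10.1741]
 [ -5.3875  -7.6483   5.5261]
 [-11.3827  -7.7017   5.5551]
 [-17.4533  -7.7557   5.5845]] [-0.0163 -0.009 ] [0.0484 0.0078]
```

View pics/w_kn_c.png

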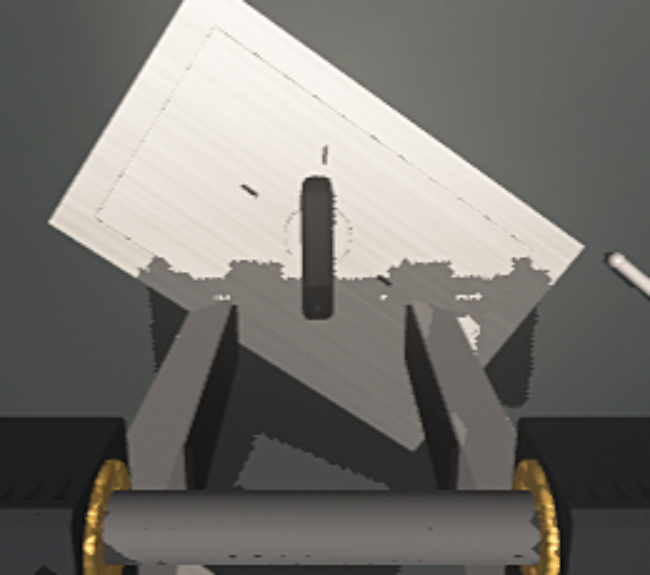

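The wing sits between the open fingers at (317,178)–(317,318) in the crop, parallel to the pads and about 1 mm off centre. I'll descend and grip.

Emit:
step_arm:
  plan:
    - [[0.03, -0.03, 0.8, 0, 0, 0], [0.03, -0.03, 1.6, 0, 0, 0], [0.03, -0.03, 2.3, 0, 0, 0], [0.03, -0.03, 2.7, 0, 0, 0], [0.03, -0.03, 2.9, 0, 0, 0], [0.03, -0.03, 2.9, 0, 0, 0], [0.03, -0.03, 2.9, 0, 0, 0], [0.03, -0.03, 2.9, 0, 0, 0]]

```text
time_s: 4.85
ee_pos: [0.5059, 0.1924, 0.0298]
eef_rot: [3.141, -0.002, 0.726]
force: [-0.3, -0.3, -0.2]
grip_width: 0.0471
grip_force: 0.0
```

Emit:
step_arm:
  plan:
    - [[0, 0, 0, 0, 0, 0], [0, 0, 0, 0, 0, 0], [0, 0, 0, 0, 0, 0], [0, 0, 0, 0, 0, 0], [0, 0, 0, 0, 0, 0], [0, 0, 0, 0, 0, 0], [0, 0, 0, 0, 0, 0], [0, 0, 0, 0, 0, 0]]
  grip: 0
  squeeze: 45

```text
time_s: 5.52
ee_pos: [0.5052, 0.1921, 0.0285]
eef_rot: [3.141, -0.0, 0.727]
force: [-1.1, -0.2, 1.0]
grip_width: 0.0119
grip_force: 45.0
```

Emit:
step_arm:
  plan:
    - [[0, 0, -0.1, 0, 0, 0], [0, 0, -0.4, 0, 0, 0], [0, 0, -0.9, 0, 0, 0], [0, 0, -1.5, 0, 0, 0], [0, 0, -2.1, 0, 0, 0], [0, 0, -2.6, 0, 0, 0], [0, 0, -2.9, 0, 0, 0], [0, 0, -3, 0, 0, 0]]

```text
time_s: 6.18
ee_pos: [0.5054, 0.1923, 0.1199]
eef_rot: [3.141, -0.001, 0.727]
force: [0.8, 0.2, -7.2]
grip_width: 0.0119
grip_force: 45.0
```

Emit:
step_arm:
  plan:
    - [[0, 0, -0.3, 0, 0, 0], [0, 0, -0.8, 0, 0, 0], [0, 0, -1.4, 0, 0, 0], [0, 0, -1.9, 0, 0, 0], [0, 0, -2, 0, 0, 0], [0, 0, -2, 0, 0, 0], [0, 0, -2, 0, 0, 0], [0, 0, -2, 0, 0, 0]]

```text
time_s: 6.85
ee_pos: [0.5046, 0.192, 0.177]
eef_rot: [-3.141, 0.002, 0.727]
force: [0.4, 0.6, -8.1]
grip_width: 0.0113
grip_force: 45.0
```

```bash
cat > held.py <<'E'
from rect import *
np.set_printoptions(precision=4,suppress=True)
def held(name):
    o=ctrl.get_obs();print("t",o["time_s"],o["ee_pos"],o["eef_rot"],"F",o["force"],o["moment"],o["grip_width"])
    img=shot("wrist",name);g=o["ee_pos"]
    z=g[2]+.019-.0035-.024          # plate top
    yaw=o["eef_rot"][2]-np.pi/2+1.05-.09
    P=fit([g[0],g[1],yaw],.19,.12,z,.012,3,"wrist",o,img)
    overlay(img,P,.19,.12,z,"wrist",o,name+"_ov",scale=2)
    R=Ro.from_euler("xyz",o["eef_rot"]);d=R.inv().apply([P[0]-g[0],P[1]-g[1],0])
    print("lid rel tool",d*1000,"yaw rel",P[2]-o["eef_rot"][2]);return o,P
E
python3 -c "
from held import *
held('w_h1')"
```

```text
t 6.85 [0.5046 0.192  0.177 ] [-3.1406  0.0021  0.7265] F [ 0.4062  0.5663 -8.0505] [-0.0803  0.0112  0.0155] 0.01130229895097531
wrist fit [0.505  0.1917 0.1159] n 49 med|res| 7.370873800395213e-05 side mean [0.0, -0.0035, -0.0002, -0.0006]
lid rel tool [ 0.181   0.4863 -0.0009] yaw rel -0.6105641826993986
```

View pics/w_h1_ov.png

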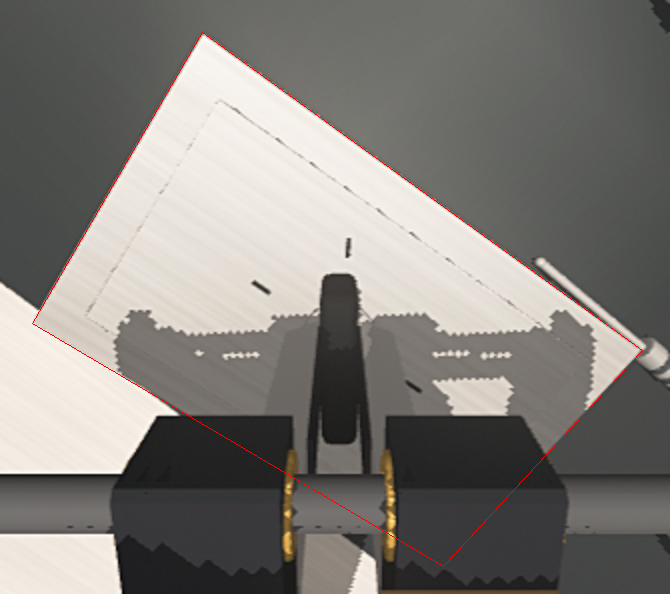

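Lid is held square and centred (the outline follows the visible edges, and the hex driver is just below right, well clear). Carry it over the cassette.

Emit:
step_arm:
  plan:
    - [[-0.2, 0.2, 0, 0, 0, 0.1], [-0.5, 0.7, 0, 0, 0, 0.2], [-1.1, 1.4, 0, 0, 0, 0.4], [-1.7, 2.2, 0, 0, 0, 0.6], [-2.4, 3, 0, 0, 0, 0.8], [-3, 3.8, 0, 0, 0, 1.1], [-3.6, 4.6, 0, 0, 0, 1.3], [-4.2, 5.4, 0, 0, 0, 1.5]]

```text
time_s: 7.57
ee_pos: [0.5181, -0.0146, 0.1781]
eef_rot: [-3.141, 0.0, 0.568]
force: [0.7, 0.6, -6.5]
grip_width: 0.0119
grip_force: 45.0
```

```bash
cat > go.py <<'E'
import sys
from h import *
np.set_printoptions(precision=3,suppress=True)
x,y,z,yaw=map(float,sys.argv[1:])
o=ctrl.get_obs();R=Ro.from_euler("xyz",o["eef_rot"])
print(o["time_s"],o["ee_pos"],o["eef_rot"],o["force"],"\nunits",R.inv().apply(np.array([x,y,z])-o["ee_pos"])/.03,"wz",-(yaw-o["eef_rot"][2])*30/np.pi)
E
python3 go.py .5303 -.2386 .177 .393
```

```text
7.5667 [ 0.518 -0.015  0.178] [-3.141  0.     0.568] [ 0.666  0.567 -6.469] 
units [-3.67   6.514  0.038] wz 1.667156775828201
```

Emit:
step_arm:
  plan:
    - [[-0.5, 1, 0, 0, 0, 0.2], [-1.1, 2, 0, 0, 0, 0.5], [-1.7, 3, 0, 0, 0, 0.8], [-2.3, 4, 0, 0, 0, 1], [-2.8, 5, 0, 0, 0, 1.3], [-3.3, 5.8, 0, 0, 0, 1.5], [-3.6, 6.4, 0, 0, 0, 1.7], [-3.7, 6.5, 0, 0, 0, 1.7]]

```text
time_s: 8.23
ee_pos: [0.5295, -0.2402, 0.1776]
eef_rot: [3.142, 0.001, 0.387]
force: [0.3, -0.2, -7.3]
grip_width: 0.0118
grip_force: 45.0
```

Emit:
step_arm:
  plan:
    - [[0, 0, 0.3, 0, 0, 0], [0, 0, 0.7, 0, 0, 0], [0, 0, 1.1, 0, 0, 0], [0, 0, 1.3, 0, 0, 0], [0, 0, 1.3, 0, 0, 0], [0, 0, 1.3, 0, 0, 0], [0, 0, 1.3, 0, 0, 0], [0, 0, 1.3, 0, 0, 0]]

```text
time_s: 8.9
ee_pos: [0.5305, -0.2367, 0.1401]
eef_rot: [3.141, -0.001, 0.392]
force: [-0.7, 0.1, -7.2]
grip_width: 0.0117
grip_force: 45.0
```

```bash
python3 go.py .5303 -.2386 .107 .393; python3 -c "
from held import *
held('w_h2')
shot('top','top2');shot('side','side2')
for cam in('top','side'):
  im=cv2.imread(f'pics/{cam}2.png')[:,:,::-1].copy()
  o=ctrl.get_obs();fit([.5306,-.239,-.218],.19,.12,o['ee_pos'][2]-.0085,.008,3,cam,None,im)
"
```

```text
8.9 [ 0.531 -0.237  0.14 ] [ 3.141 -0.001  0.392] [-0.664  0.091 -7.197] 
units [-0.033  0.056  1.102] wz -0.012452989754205654
t 8.9 [ 0.5305 -0.2367  0.1401] [ 3.1408 -0.0007  0.3917] F [-0.6636  0.0907 -7.1971] [ 0.0299  0.0321 -0.0207] 0.011673803228324594
wrist fit [ 0.5311 -0.2369 -0.2196] n 53 med|res| 0.0002791576847129884 side mean [-0.0001, -0.0007, -0.0001, -0.0004]
lid rel tool [0.4274 0.3982 0.0006] yaw rel -0.6112859433144212
top fit [ 0.5306 -0.237  -0.2174] n 41 med|res| 0.00042129520748790443 side mean [0.0001, -0.0, -0.0001, None]
side fit [ 0.5309 -0.2338 -0.2223] n 29 med|res| 0.0004672634978607707 side mean [0.0004, 0.0004, -0.0001, None]
```

Emit:
step_arm:
  plan:
    - [[-0.03, 0.06, 0.4, 0, 0, 0], [-0.03, 0.06, 0.9, 0, 0, 0], [-0.03, 0.06, 1.4, 0, 0, 0], [-0.03, 0.06, 1.7, 0, 0, 0], [-0.03, 0.06, 1.8, 0, 0, 0], [-0.03, 0.06, 1.8, 0, 0, 0], [-0.03, 0.06, 1.8, 0, 0, 0], [-0.03, 0.06, 1.8, 0, 0, 0]]

```text
time_s: 9.72
ee_pos: [0.5305, -0.2389, 0.0863]
eef_rot: [3.141, -0.001, 0.391]
force: [0.4, 0.6, -6.7]
grip_width: 0.0116
grip_force: 45.0
```

```bash
python3 go.py .5302 -.2386 .0595 .393
```

```text
9.7167 [ 0.53  -0.239  0.086] [ 3.141 -0.001  0.391] [ 0.35   0.576 -6.695] 
units [-0.005 -0.015  0.893] wz -0.015215465136959292
```

Emit:
step_arm:
  plan:
    - [[0, 0, 0.1, 0, 0, 0], [0, 0, 0.2, 0, 0, 0], [0, 0, 0.3, 0, 0, 0], [0, 0, 0.4, 0, 0, 0], [0, 0, 0.5, 0, 0, 0], [0, 0, 0.6, 0, 0, 0], [0, 0, 0.6, 0, 0, 0], [0, 0, 0.6, 0, 0, 0]]

```text
time_s: 10.38
ee_pos: [0.53, -0.2387, 0.0673]
eef_rot: [-3.141, 0.0, 0.391]
force: [0.1, -0.4, -6.0]
grip_width: 0.0119
grip_force: 45.0
```

```bash
python3 go.py .5302 -.2386 .0595 .393
```

```text
10.3833 [ 0.53  -0.239  0.067] [-3.141  0.     0.391] [ 0.053 -0.396 -6.025] 
units [ 0.008 -0.     0.258] wz -0.01541483298414475
```

Emit:
step_arm:
  plan:
    - [[0, 0, 0.04, 0, 0, 0], [0, 0, 0.08, 0, 0, 0], [0, 0, 0.12, 0, 0, 0], [0, 0, 0.16, 0, 0, 0], [0, 0, 0.2, 0, 0, 0], [0, 0, 0.2, 0, 0, 0], [0, 0, 0.2, 0, 0, 0]]

```text
time_s: 10.97
ee_pos: [0.5302, -0.2388, 0.0616]
eef_rot: [3.141, -0.0, 0.391]
force: [-0.1, 0.4, -7.8]
grip_width: 0.012
grip_force: 45.0
```

Emit:
step_arm:
  plan:
    - [[0, 0, 0.02, 0, 0, 0], [0, 0, 0.04, 0, 0, 0], [0, 0, 0.06, 0, 0, 0], [0, 0, 0.06, 0, 0, 0], [0, 0, 0.06, 0, 0, 0]]

```text
time_s: 11.38
ee_pos: [0.5301, -0.2387, 0.0597]
eef_rot: [3.142, -0.0, 0.391]
force: [0.8, 0.2, -4.9]
grip_width: 0.0116
grip_force: 45.0
```

Emit:
step_arm:
  plan:
    - [[0, 0, 0.02, 0, 0, 0], [0, 0, 0.04, 0, 0, 0], [0, 0, 0.04, 0, 0, 0], [0, 0, 0.04, 0, 0, 0]]

```text
time_s: 11.72
ee_pos: [0.5302, -0.2388, 0.0595]
eef_rot: [3.141, -0.0, 0.391]
force: [-4.8, 2.0, 7.4]
grip_width: 0.0116
grip_force: 45.0
```

Emit:
step_arm:
  plan:
    - [[0, 0, 0.02, 0, 0, 0], [0, 0, 0.04, 0, 0, 0], [0, 0, 0.04, 0, 0, 0], [0, 0, 0.04, 0, 0, 0]]

```text
time_s: 12.05
ee_pos: [0.5303, -0.2388, 0.0594]
eef_rot: [3.141, -0.001, 0.391]
force: [-9.7, 4.8, 18.8]
grip_width: 0.0117
grip_force: 45.0
```

Contact came right at the home height. I'll ease the press and hold briefly, then turn.

Emit:
step_arm:
  plan:
    - [[0, 0, -0.04, 0, 0, 0], [0, 0, -0.05, 0, 0, 0], [0, 0, -0.05, 0, 0, 0], [0, 0, -0.05, 0, 0, 0]]

```text
time_s: 12.38
ee_pos: [0.5303, -0.2388, 0.0595]
eef_rot: [3.141, -0.001, 0.391]
force: [-4.1, 1.3, 7.8]
grip_width: 0.012
grip_force: 45.0
```

```bash
python3 -c "
from held import *
o,P=held('w_h3')
shot('top','top3')
im=cv2.imread('pics/top3.png')[:,:,::-1].copy()
fit([.5306,-.239,-.218],.19,.12,.051,.006,3,'top',None,im)
print(overlay(im,[.5306,-.239,-.218],.19,.12,.051,'top',None,'top3_ov'))
"
```

```text
t 12.3833 [ 0.5303 -0.2388  0.0595] [ 3.141  -0.0005  0.3915] F [-4.1133  1.2773  7.8009] [ 0.4569  0.7917 -0.0028] 0.01197987851858024
wrist fit [ 0.5309 -0.2389 -0.2199] n 53 med|res| 0.0002072630146743791 side mean [-0.0001, -0.0004, 0.0013, -0.0003]
lid rel tool [0.4905 0.3061 0.0005] yaw rel -0.6113301425329418
top fit [ 0.5303 -0.2391 -0.2179] n 40 med|res| 0.00041418549923046336 side mean [0.0002, 0.0001, -0.0, None]
(369, 447, 3)
```

View pics/w_h3_ov.png

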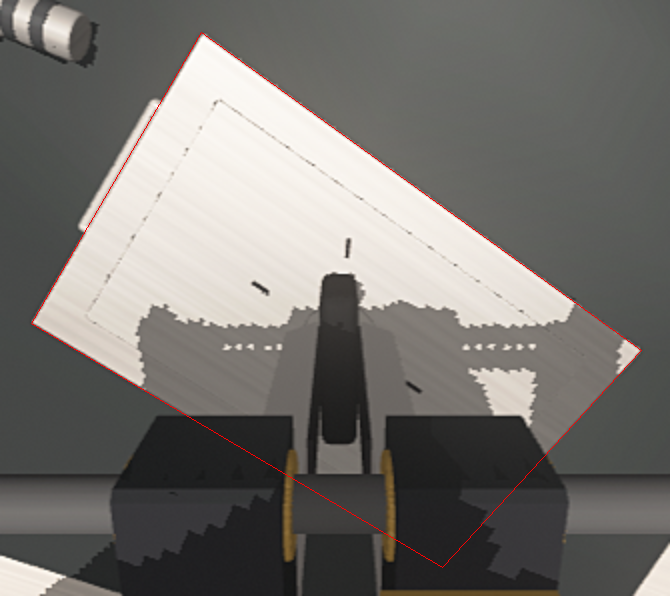

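The lids sit square and centred on the cassette; its handle shows evenly at left (120,165). Now turn counter-clockwise.

Emit:
step_arm:
  plan:
    - [[0, 0, -0.03, 0, 0, -0.3], [0, 0, -0.03, 0, 0, -0.9], [0, 0, -0.03, 0, 0, -1.5], [0, 0, -0.03, 0, 0, -2.1], [0, 0, -0.03, 0, 0, -2.7], [0, 0, -0.03, 0, 0, -3.3], [0, 0, -0.03, 0, 0, -3.9], [0, 0, -0.03, 0, 0, -4.5]]

```text
time_s: 13.15
ee_pos: [0.5303, -0.2389, 0.0595]
eef_rot: [3.141, -0.0, 0.866]
force: [1.3, 0.4, -2.3]
grip_width: 0.0113
grip_force: 45.0
```

Emit:
step_arm:
  plan:
    - [[0, 0, 0, 0, 0, -0.6], [0, 0, 0, 0, 0, -1.2], [0, 0, 0, 0, 0, -1.8], [0, 0, 0, 0, 0, -2.4], [0, 0, 0, 0, 0, -3], [0, 0, 0, 0, 0, -3.6], [0, 0, 0, 0, 0, -4], [0, 0, 0, 0, 0, -4]]

```text
time_s: 13.82
ee_pos: [0.5304, -0.2389, 0.0596]
eef_rot: [3.141, 0.0, 1.283]
force: [1.2, -0.4, -2.9]
grip_width: 0.0118
grip_force: 45.0
```

```bash
cat > rel.py <<'E'
from held import *
import sys
o=ctrl.get_obs();print(o["time_s"],o["ee_pos"],o["eef_rot"],o["force"],o["moment"])
img=shot('wrist','w_'+sys.argv[1]);P=fit([.5308,-.239,-.218],.19,.12,.051,.008,3,'wrist',o,img)
overlay(img,P,.19,.12,.051,'wrist',o,sys.argv[1]+'_ov',scale=2)
im=shot('top','t_'+sys.argv[1]);Q=fit([.5306,-.239,-.218],.19,.12,.051,.006,3,'top',None,im)
for p in(P,Q):print("joint",o["eef_rot"][2]-np.pi/2-p[2]+1.05)
E
python3 rel.py r1
```

```text
13.8167 [ 0.5304 -0.2389  0.0596] [3.1408 0.0002 1.2835] [ 1.1525 -0.4285 -2.8581] [-0.1763 -0.2688  0.0637]
wrist fit [ 0.5307 -0.239  -0.2088] n 50 med|res| 0.00021084264620954032 side mean [-0.0002, -0.0003, 0.0, -0.0]
top fit [ 0.5301 -0.239  -0.2024] n 42 med|res| 0.0002496339681749083 side mean [0.0001, -0.0001, 0.0001, -0.003]
joint 0.9714671474415082
joint 0.965124082981759
```

Emit:
step_arm:
  plan:
    - [[0, 0, 0, 0, 0, -0.3], [0, 0, 0, 0, 0, -0.6], [0, 0, 0, 0, 0, -0.8], [0, 0, 0, 0, 0, -0.8], [0, 0, 0, 0, 0, -0.8], [0, 0, 0, 0, 0, -0.8]]

```text
time_s: 14.42
ee_pos: [0.5301, -0.2387, 0.0596]
eef_rot: [-3.142, -0.0, 1.364]
force: [0.6, -1.0, -4.0]
grip_width: 0.0119
grip_force: 45.0
```

```bash
python3 rel.py r2
```

```text
14.4167 [ 0.5301 -0.2387  0.0596] [-3.1416 -0.      1.3641] [ 0.5642 -0.9628 -3.961 ] [-0.1974 -0.3683 -0.0678]
wrist fit [ 0.5302 -0.2389 -0.2108] n 50 med|res| 2.7792917596123868e-05 side mean [0.0, -0.0, 0.0, -0.0]
top fit [ 0.5299 -0.2389 -0.2051] n 40 med|res| 0.00041497120503601896 side mean [0.0, 0.0, -0.0, -0.0029]
joint 1.054095788465391
joint 1.0484348362548994
```

View pics/r2_ov.png

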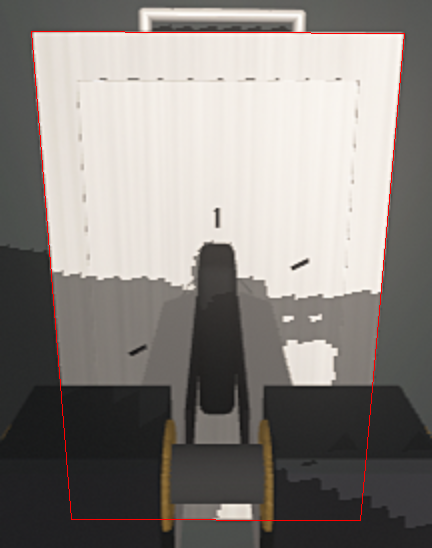

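The wing now lies along the lid's long axis (217,245–410) and the joint reads about 1.05. Lift slowly.

Emit:
step_arm:
  plan:
    - [[0, 0, -0.05, 0, 0, 0], [0, 0, -0.1, 0, 0, 0], [0, 0, -0.2, 0, 0, 0], [0, 0, -0.3, 0, 0, 0], [0, 0, -0.4, 0, 0, 0], [0, 0, -0.5, 0, 0, 0], [0, 0, -0.5, 0, 0, 0], [0, 0, -0.5, 0, 0, 0]]

```text
time_s: 15.18
ee_pos: [0.5301, -0.2387, 0.0749]
eef_rot: [3.141, 0.0, 1.365]
force: [-0.5, -0.2, -4.8]
grip_width: 0.012
grip_force: 45.0
```

Emit:
step_arm:
  plan:
    - [[0, 0, -0.2, 0, 0, 0], [0, 0, -0.5, 0, 0, 0], [0, 0, -0.8, 0, 0, 0], [0, 0, -1.1, 0, 0, 0], [0, 0, -1.4, 0, 0, 0], [0, 0, -1.6, 0, 0, 0], [0, 0, -1.6, 0, 0, 0]]

```text
time_s: 15.77
ee_pos: [0.5307, -0.239, 0.1245]
eef_rot: [3.139, 0.001, 1.365]
force: [0.1, -0.9, -4.5]
grip_width: 0.0118
grip_force: 45.0
```

Emit:
step_arm:
  plan:
    - [[0, 0, -0.3, 0, 0, 0], [0, 0, -0.6, 0, 0, 0], [0, 0, -0.9, 0, 0, 0], [0, 0, -1.2, 0, 0, 0], [0, 0, -1.3, 0, 0, 0], [0, 0, -1.3, 0, 0, 0], [0, 0, -1.3, 0, 0, 0], [0, 0, -1.3, 0, 0, 0]]

```text
time_s: 16.43
ee_pos: [0.5298, -0.2386, 0.1611]
eef_rot: [-3.141, -0.0, 1.365]
force: [-0.0, -0.0, -5.5]
grip_width: 0.0119
grip_force: 45.0
```

```bash
python3 -c "
from held import *
o=ctrl.get_obs();print(o['ee_pos'],o['force'],o['joint_vel'],o['grip_force'])
shot('side','side4')"
```

```text
[ 0.5298 -0.2386  0.1611] [-0.025  -0.0234 -5.4761] [ 0.0009  0.0029  0.0017 -0.0007 -0.001   0.0021] 44.99267399311066
```

View pics/side4.png

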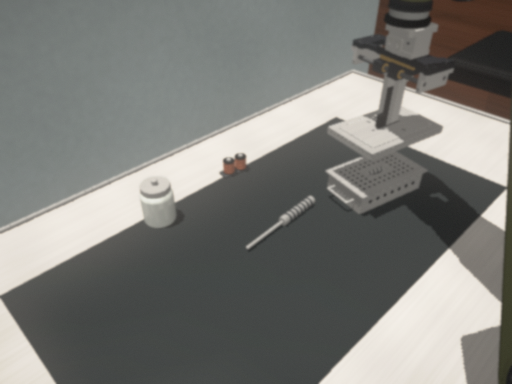

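The outer lid (375,130) is held level above the cassette, the perforated inner lid sits on it (378,178), and the bystanders are in place.

```bash
python3 -c "
from station import ctrl
print(ctrl.hand_in())"
```

```text
the job is handed in; nothing more can be done
None
```

The job is handed in (no verdict was returned): the last side picture shows the inner lid seated on the cassette, the outer lid held level and still about 10 cm above it, and the coil pair, hex driver and tip jar in place.

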